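Park the tool tray on the lipped bench shelf

ROBOT

A 6-joint arm with a two-finger parallel gripper is mounted at the origin on the work surface. World frame = base frame: x ahead of the robot, y to its left, z up, the work surface at z = 0. Lengths are in m, angles in rad, forces in N, time in s.
With the tool pointing down it reaches from about 0.325 to 1 m from the base axis. Payload 5.1 kg.
Tool frame: the origin (TCP) lies midway between the tips of the shut fingers; the grasp point (between the pads) lies 19 mm behind it (env.hold_point_z is the z of the grasp point in the tool frame, in m); z points along the fingers, y is the direction in which the jaws open and shut (so a half turn about z gives the same grasp; the last joint's range is limited). The gripper opens to 85 mm and grips with 20 to 120 N. Pads are 22 mm wide; open, the fingers measure 114 mm over their backs; the gripper's body (76 mm by 85 mm) begins 54 mm behind the grasp point. The pads swing forward as they close: fully open they stand 13 mm farther back than shut.
Start: joints at [-1.35, 0.124, 1.65, -0, 1.367, -0.083], TCP at [0.194, -0.62, 0.231] pointing down, gripper open.
Joint ranges: [-2.61, 2.61], [-1.02, 2.33], [0.03, 2.71], [-1.35, 4.49], [0.32, 2.68], [-2.91, 2.91]. Speed limits (rad/s): [2.57, 2.57, 3.14, 3.14, 3.14, 3.14].

INTERFACE

Orientations are given as a unit quaternion [x, y, z, w].
In Python, from bench import env, vision gives the robot as it stands.
- The arm moves only by the tool send_rows, never from a script. Its argument "targets" is a list of rows, each a list of 3 entries, a list of its own where there are three numbers: the closure in counts, from 0 (fully open) to 255 (shut), then the shift along the tool's x, y, z in m, then the turn, a rotation vector about the tool's x, y, z in degrees. A call has 1 to 8 rows; each row is the pose to reach, as a shift and turn from the pose commanded when the call began, along the tool's axes at that moment; what a row does not reach only later rows make up. A row lasts 1/12 s, in which the tool goes at most 41.7 mm and 7.16 degrees, less where a joint would pass 70% of its speed; a pose out of reach is approached as far as the arm can. A call with a gripper value outside its range is refused whole. The fingers move at their own pace and stop on an object; the grip force is fixed at half the most. Time passes only in rows, so rows that repeat a pose let the fingers close. It gives the time, the measured TCP pose, the force and the opening at its end, in the units of the state.
- env.get_state(): the state, without advancing time (a new reading comes with each control period).
- vision.read_camera(name): name is "scene" or "top" or "wrist"; returns a dict with "pixels" (480x640x3 uint8, red, green, blue), "fx", "fy", "cx", "cy" (pixels), "R" (3x3) and "t" (3): a world point X has camera coordinates R X + t. Camera axes: x right, y down, z forward; pixel columns grow to the right and rows downward; lengths in m; the calibration is good to about 2 mm. The wrist camera is an equidistant fisheye: a pixel r from the principal point sees the ray r / f radians off the axis. A picture is of the moment at which its call begins. There is no depth.
- env.sign_off(): hands the job in, once; it reports no verdict.
The state is a dict: "time_s": time; "joints": joint angles; "dq": joint speeds; "effort": joint torques, N m; "tcp_pos": TCP position; "orientation": TCP orientation; "force": force on the tool from outside, world axes, zero at the start; "wrist_torque": the same for the moment, N m; "opening": finger opening in m.
Only numpy, scipy, OpenCV 4.12 (cv2) and the standard library are available. Lean on these libraries where they do the work, as an engineer would, in place of code of your own. Each camera call takes 0.05 s, during which the arm holds its last target.

TASK

Put the loaded tool tray away in the empty bay of the low steel bench shelf, beside the tray already parked there. It is too wide to pick up one-handed, so raise its front end over the shelf's lip by the front handle while its back end stays on the bench, then push it in from the back until the whole tray lies flat on the bay's floor, inside the lip. Do not tip it so far that its contents would fall out, leave everything else on the bench where it is, and let go.

Things in the scene. Friction and masses are not known exactly. Their poses are not given: they have to be found in the camera images.
- shelf: low slate sheet-steel bench shelf, bolted down, with two bays side by side, open on top. Origin: bench level, under the outer face of the lip, at the middle of the EMPTY bay (the one nearer the robot). +y runs into the bay, square to the lip; +x along the lip towards the occupied bay (the same, 154 mm further); z up. Bolt-down ears stick out to x -99 mm, 6 mm high.
- lip_top (a point): top of the lip at the middle of the empty bay: a rolled rim 8 mm thick (shelf y 0 to 8 mm), 22 mm high over the bench, running along the shelf's x; this point is at x 0, y 4, z 22 mm of the shelf
- bay_centre (a point): centre of the empty bay's floor, at y 117 mm, z 5 mm of the shelf; the tray's origin comes here when parked. Inside, the bay spans shelf x -75 to +75 mm and y 8 to 226 mm, floor 5 mm above the bench. Side wall 45 mm high (x -75 to -78), divider 40 mm high (x 75 to 79), back wall 70 mm high (y 226 to 229)
- tool_tray: loose open sheet-steel tray on the bench in front of the empty bay, 130 mm wide (its x), 200 mm long (its y), walls 55 mm high, 3 mm thick, carrying a pocket meter and screwdrivers in a foam insert, none above 56 mm. Mass 0.65 to 0.95 kg, balanced near its middle. Origin: centre of its underside; its +y end is the front, facing the lip within 14 degrees; z up
- front_handle (a point): middle of the bar of the fixed bow handle at the front end, at x 0, y +91, z 90 mm of the tray (the bar's axis). Round level bar 10 mm thick along the tray's x, on two legs 92 mm apart, standing just inside the end wall; being round it lets the tray pitch while the bar is held
- back_handle (a point): middle of the bar of the same kind of handle at the back end, at x 0, y -91, z 90 mm of the tray (the bar's axis)
- tray_front (a point): middle of the tray's front bottom edge, at x 0, y +100, z 0 mm of the tray
- tray_back (a point): middle of the tray's back bottom edge, at x 0, y -100, z 0 mm of the tray
- parked_tray: tray of the same make with wire spools in it, loose, already parked in the other bay; to be left alone. Origin: centre of its underside
- solder_reel: bystander: grey solder reel standing on end, 60 mm across, 46 mm high; origin under its centre
- breadboard: bystander: white breadboard with chips, lying flat, 55 by 165 mm (x by y), 18 mm high with its parts; origin under its centre
- side_cutters: bystander: side cutters lying flat, about 120 mm long along their x, 14 mm high; origin under the joint
- marker: bystander: marker pen lying down, 125 mm long along its x, 14 mm thick; origin under its middle
- mug: bystander: white mug, 80 mm across, 95 mm high, handle at its +y; origin under its centre

How it is judged:
By the outcome, as a careful person would: the job done as asked, in the order asked, and still so for the second after the job is handed in, with the robot touching nothing.
It also fails if it takes over 51 s, if anything falls off the work surface, if the arm or the gripper's body presses on something with over 40 N, if the wrist force passes 120 N, or if a joint passes its speed limit or range.

## Working session

There is one attempt and no reset: what is moved stays moved. The work goes in short steps, Python scripts to look and compute and a tool call to move; the robot and the scene stay as the last step left them, time stands still between calls to the robot, and variables do not carry over. Pictures are saved under pics/ and viewed, and the job is handed in when it is done.

Besides the shell and the picture viewer there is one more tool, called after "Call:" in YAML: its name, and indented under it one key for each argument. send_rows: Moves the arm, as the interface text tells. Its arguments: {"type":"object","properties":{"targets":{"type":"array"}},"required":["targets"]}

```bash
ls; mkdir -p pics; cat > h.py <<'E'
import numpy as np,cv2
from bench import env,vision
def snap(n,tag):
    d=vision.read_camera(n)
    cv2.imwrite(f'pics/{tag}.png',d['pixels'][:,:,::-1]); np.save(f'pics/{tag}.npy',d,allow_pickle=True); return d
def load(tag): return np.load(f'pics/{tag}.npy',allow_pickle=True).item()
def plane(d,u,v,z):
    R=np.array(d['R']);t=np.array(d['t']);c=-R.T@t
    r=R.T@np.array([(u-d['cx'])/d['fx'],(v-d['cy'])/d['fy'],1]); return c+r*(z-c[2])/r[2]
def proj(d,X):
    p=np.array(d['R'])@np.array(X)+np.array(d['t']); return d['fx']*p[0]/p[2]+d['cx'],d['fy']*p[1]/p[2]+d['cy']
E
python3 - <<'E'
from h import *
for n in('scene','top','wrist'):
    d=snap(n,n+'0'); print(n,d['fx'],d['cx'],d['cy'],-np.array(d['R']).T@np.array(d['t']))
print(env.get_state(),env.hold_point_z)
E
```

```text
pics
scene 458.8689870004439 318.92257932257303 232.7578052654301 [1.10957165 0.28521531 0.84957815]
top 609.1513097504762 326.04536017667976 243.65177200611623 [0.32564133 0.02107011 1.38016422]
wrist 371.64829954431775 316.9283491437565 244.35588065541475 [ 0.25856717 -0.59966582  0.3731856 ]
{'time_s': 0.15, 'joints': array([-1.34958956e+00,  1.24384045e-01,  1.65136617e+00, -1.16164740e-06,
        1.36750171e+00, -8.26133180e-02]), 'dq': array([ 8.62642737e-07,  3.50785955e-05, -2.96053347e-03, -5.02891382e-04,
       -1.04912709e-04,  2.54425011e-03]), 'effort': array([ 1.75822206e-04, -4.24226582e+01, -3.66013491e+01, -1.43876105e-04,
        4.63838849e-03, -1.57784719e-06]), 'tcp_pos': array([ 0.19431763, -0.61977508,  0.23031333]), 'orientation': array([ 9.88483483e-01,  1.51326520e-01, -5.80123631e-05, -8.27604080e-04]), 'force': array([-0.58893211, -0.90739751, -0.37630475]), 'wrist_torque': array([-0.03619958, -0.01734017,  0.01590223]), 'opening': 0.08500450600703485} -0.0187
```

View pics/top0.png

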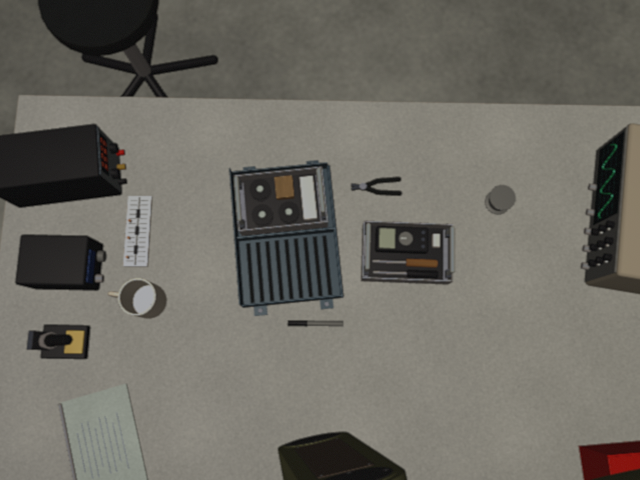

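View pics/scene0.png

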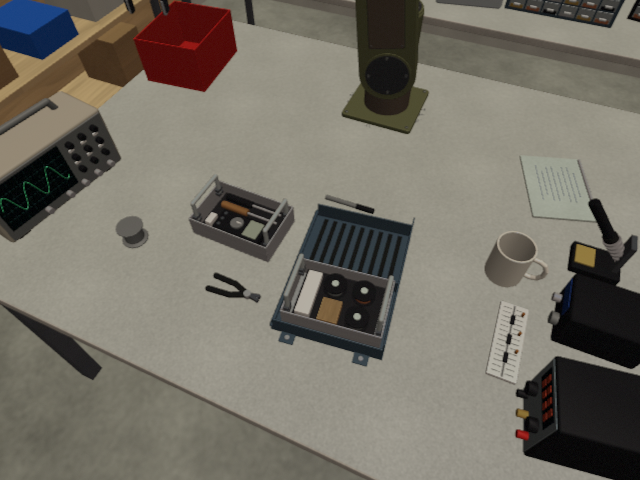

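View pics/wrist0.png

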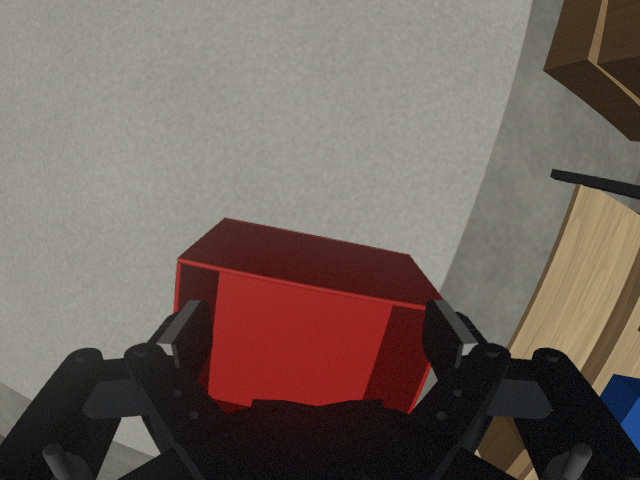

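```bash
python3 - <<'E'
import cv2
a=cv2.imread('pics/top0.png'); cv2.imwrite('pics/topz.png',cv2.resize(a[150:330,220:470],None,fx=3.2,fy=3.2,interpolation=cv2.INTER_CUBIC))
a=cv2.imread('pics/scene0.png'); cv2.imwrite('pics/scz.png',cv2.resize(a[165:365,180:430],None,fx=3,fy=3,interpolation=cv2.INTER_CUBIC))
E
```

```text
(no output)
```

View pics/topz.png

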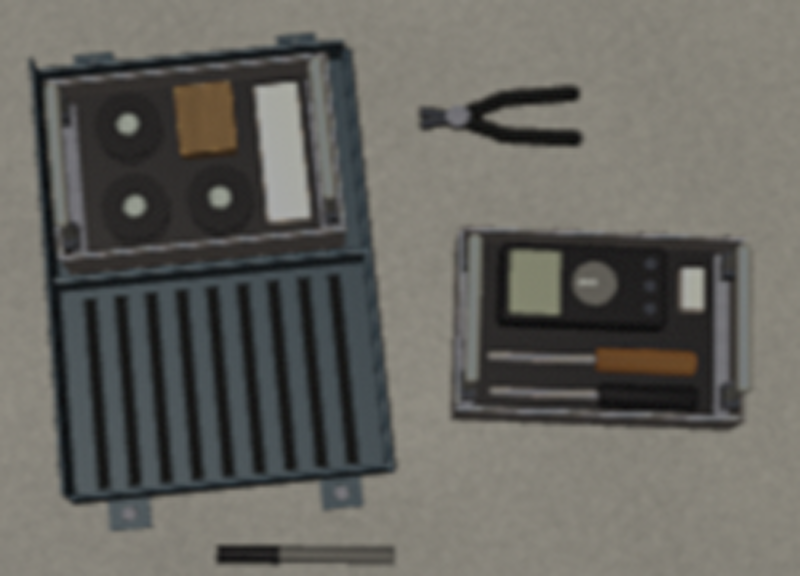

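View pics/scz.png

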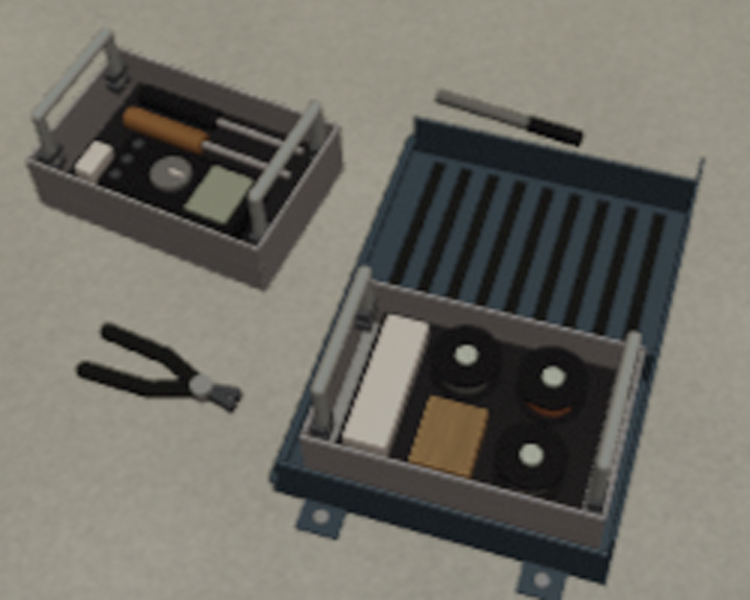

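```bash
python3 - <<'E'
from h import *
d=load('top0'); a=d['pixels'].astype(int)
for (u,v) in [(290,250),(336,280),(330,200),(300,290),(380,281),(410,283),(364,250),(368,250),(452,245),(400,330),(420,222)]: print(u,v,a[v,u])
m=((a[:,:,2]-a[:,:,0]>8)).astype(np.uint8)*255
cv2.imwrite('pics/m.png',cv2.resize(m[150:330,220:470],None,fx=3.2,fy=3.2,interpolation=cv2.INTER_NEAREST))
crop=d['pixels'][190:310,300:470,::-1]
cv2.imwrite('pics/lipz.png',cv2.resize(np.clip(crop.astype(float)*1.8,0,255).astype(np.uint8),None,fx=4.7,fy=4.7,interpolation=cv2.INTER_CUBIC))
E
```

```text
290 250 [72 81 85]
336 280 [70 79 83]
330 200 [52 60 65]
300 290 [22 22 20]
380 281 [72 70 64]
410 283 [101  98  91]
364 250 [108 107 107]
368 250 [118 120 117]
452 245 [118 123 124]
400 330 [134 131 121]
420 222 [114 110 103]
```

View pics/m.png

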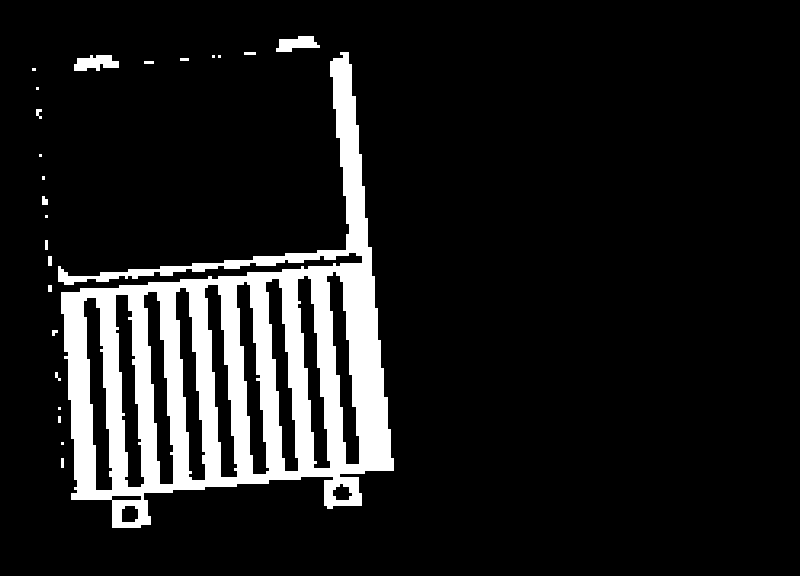

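View pics/lipz.png

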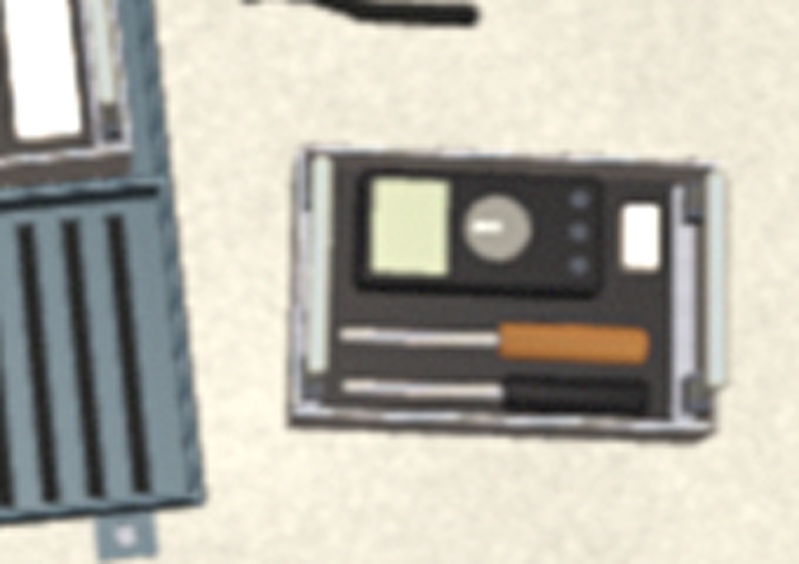

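```bash
cat >> h.py <<'E'
def fitline(P):
    P=np.array(P,float); vx,vy,x,y=cv2.fitLine(P.astype(np.float32),cv2.DIST_HUBER,0,0.01,0.01).ravel(); return np.array([vx,vy]),np.array([x,y])
E
python3 - <<'E'
from h import *
d=load('top0'); a=d['pixels'].astype(int)
m=(a[:,:,2]-a[:,:,0]>8); m[:,:225]=0; m[:,346:]=0
lip=[]
for v in range(172,294):
    c=np.where(m[v,320:346])[0]
    if len(c): lip.append(plane(d,320+c.max()+.5,v,0.020)[:2])
dl,pl=fitline(lip); dl*=np.sign(dl[0]); print('lip',dl,pl,np.degrees(np.arctan2(dl[1],dl[0])))
sw=[]
for u in list(range(246,253))+list(range(269,319)):
    c=np.where(m[270:310,u])[0]
    if len(c): sw.append(plane(d,u,270+c.max()+.5,0.045)[:2])
ds,ps=fitline(sw); print('side',ds,ps,np.degrees(np.arctan2(ds[1],ds[0])))
ex=dl; ey=np.array([-ex[1],ex[0]])
# origin: on lip line, 78mm from side wall outer
n=ex; q=pl+ex*((ps-pl)@ex) ; O=pl+ex*(((ps-pl)@ex)+0.078); print('O (perp approx)',O)
# solve intersection of side line with lip line
t=np.linalg.solve(np.c_[dl,-ds],ps-pl); C=pl+dl*t[0]; print('corner',C,'O',C+dl*.078,'bay',C+dl*.078+ey*.117)
# divider
for z2,(x,y) in ((.04,(360,254)),(.04,(70,285))):
    w=plane(d,220+x/3.2,150+y/3.2,z2)[:2]; w=w-(C+dl*.078); print('divider pt shelf',w@ex,w@ey)
np.save('shelf.npy',np.r_[C+dl*.078,ex])
# handle bars
for n,(x,y0,y1) in {'f':(318,155,372),'b':(717,170,385)}.items():
    A=plane(d,300+x/4.7,190+y0/4.7,.09);B=plane(d,300+x/4.7,190+y1/4.7,.09); print(n,A[:2],B[:2],(A+B)[:2]/2,np.linalg.norm(A-B))
hsv=cv2.cvtColor(d['pixels'],cv2.COLOR_RGB2HSV)
# bar pixel masks
for n,(u0,u1,v0,v1) in {'f':(364,373,222,272),'b':(449,456,224,274)}.items():
    sub=a[v0:v1,u0:u1]; k=(sub[:,:,1]>sub[:,:,0])&(sub.sum(2)>320)
    y,x=np.where(k); P=[plane(d,u0+i,v0+j,.093)[:2] for i,j in zip(x,y)]; dd,pp=fitline(P); dd*=np.sign(dd[0]); s=(np.array(P)-pp)@dd; print(n,dd,pp+dd*(s.min()+s.max())/2,s.max()-s.min(),len(P), 'ang',np.degrees(np.arctan2(dd[1],dd[0])))
E
```

```text
lip [0.9929343  0.11866562] [0.619666   0.00418364] 6.8150973
side [ 0.1218046 -0.9925541] [0.45767474 0.09687682] -83.00373
O (perp approx) [ 0.5483265  -0.00434215]
corner [ 0.47122693 -0.01355632] O [ 0.5486758 -0.0043004] bay [0.5347919  0.11187291]
divider pt shelf 0.07416715883900625 0.0070386378596905535
divider pt shelf 0.07225044219764411 0.21175643849189996
f [ 0.62614928 -0.06429171] [ 0.52474202 -0.06490684] [ 0.57544565 -0.06459927] 0.10140911946703843
b [ 0.62260515 -0.2485931 ] [ 0.52226529 -0.24651188] [ 0.57243522 -0.24755249] 0.10036144286258693
f [ 0.9997421  -0.02271072] [ 0.57501818 -0.06367181] 0.09656255419985402 136 ang -1.30134
b [ 0.9997636  -0.02174171] [ 0.57194807 -0.24575717] 0.09639961785374154 132 ang -1.245806
```

```bash
python3 - <<'E'
from h import *
d=load('scene0'); t=load('top0')
O=np.load('shelf.npy')
f=np.array([.5752,-.064,.09]);b=np.array([.5721,-.2465,.09]);ex=np.array([.9998,-.02,0])
for p in (f,b):
    for s in(-.046,.046): print(np.round(proj(d,p+s*ex),1), ((np.array(proj(d,p+s*ex))-[180,165])*3).round(0))
o=np.r_[O[:2],0];sx=np.r_[O[2:],0];sy=np.array([-sx[1],sx[0],0])
for x,y,z in((-75,8,22),(-78,0,22),(75,8,22),(-78,229,45),(-78,0,45),(229,0,22),(233,229,70)):
    p=o+sx*x/1e3+sy*y/1e3;p[2]=z/1e3
    print((x,y,z),((np.array(proj(d,p))-[180,165])*3).round(0),((np.array(proj(t,p))-[220,150])*3.2).round(0))
E
```

```text
[284.1 200.8] [312. 107.]
[263.7 230.8] [251. 197.]
[214.  176.2] [102.  34.]
[191.  203.6] [ 33. 116.]
(-75, 8, 22) [416. 138.] [380. 467.]
(-78, 0, 22) [407. 133.] [392. 470.]
(75, 8, 22) [355. 290.] [358. 258.]
(-78, 229, 45) [700. 180.] [ 60. 500.]
(-78, 0, 45) [407. 113.] [393. 467.]
(229, 0, 22) [269. 473.] [348.  52.]
(233, 229, 70) [617. 543.] [23. 56.]
```

```bash
cat >> h.py <<'E'
from scipy.spatial.transform import Rotation as Ro
def go(p,yaw):
    s=env.get_state(); R=Ro.from_quat(s['orientation']); q=Ro.from_euler('z',yaw,degrees=True)*Ro.from_quat([1,0,0,0])
    print('t',s['time_s'],'tcp',s['tcp_pos'].round(4),'yaw',round(np.degrees(np.arctan2(*R.as_matrix()[[1,0],0])),2),'F',s['force'].round(1),'op',round(s['opening'],4))
    print('shift mm',(R.inv().apply(np.array(p)-s['tcp_pos'])*1000).round(1),'turn',np.degrees((R.inv()*q).as_rotvec()).round(2))
E
python3 -c "
from h import *
go([.575,-.064,.2],-1)"
```

```text
t 0.15 tcp [ 0.1943 -0.6198  0.2303] yaw 17.41 F [-0.6 -0.9 -0.4] op 0.085
shift mm [ 529.5 -416.4   31.1] turn [-1.000e-01  1.000e-02  1.841e+01]
```

Call:
send_rows:
  targets:
    - [0,[0.265,-0.208,0.015],[0,0,9]]
    - [0,[0.265,-0.208,0.015],[0,0,9]]
    - [0,[0.265,-0.208,0.015],[0,0,9]]
    - [0,[0.265,-0.208,0.015],[0,0,9]]
    - [0,[0.265,-0.208,0.015],[0,0,9]]
    - [0,[0.265,-0.208,0.015],[0,0,9]]
    - [0,[0.265,-0.208,0.015],[0,0,9]]
    - [0,[0.265,-0.208,0.015],[0,0,9]]

```text
time_s: 0.82
tcp_pos: [0.3834, -0.3437, 0.2162]
orientation: [0.997, 0.073, 0.0, -0.0]
force: [0.3, -0.3, 0.3]
opening: 0.0854
```

```bash
python3 -c "
from h import *
go([.575,-.064,.2],-1)"
```

```text
t 0.8167 tcp [ 0.3834 -0.3437  0.2162] yaw 8.38 F [ 0.3 -0.3  0.3] op 0.0854
shift mm [ 230.3 -248.8   16.2] turn [-0.   -0.    9.38]
```

Call:
send_rows:
  targets:
    - [0,[0.23,-0.249,0.016],[0,0,9.4]]
    - [0,[0.23,-0.249,0.016],[0,0,9.4]]
    - [0,[0.23,-0.249,0.016],[0,0,9.4]]
    - [0,[0.23,-0.249,0.016],[0,0,9.4]]
    - [0,[0.23,-0.249,0.016],[0,0,9.4]]
    - [0,[0.23,-0.249,0.016],[0,0,9.4]]
    - [0,[0.23,-0.249,0.016],[0,0,9.4]]
    - [0,[0.23,-0.249,0.016],[0,0,9.4]]

```text
time_s: 1.48
tcp_pos: [0.5688, -0.0722, 0.2007]
orientation: [1.0, -0.009, -0.0, 0.0]
force: [1.2, -0.9, 0.1]
opening: 0.0854
```

Call:
send_rows:
  targets:
    - [0,[0,0,0],[0,0,0]]
    - [0,[0,0,0],[0,0,0]]

```text
time_s: 1.65
tcp_pos: [0.5685, -0.0723, 0.2003]
orientation: [1.0, -0.007, -0.001, -0.0]
force: [-0.4, -0.7, -1.0]
opening: 0.0857
```

```bash
python3 -c "
from h import *
go([.575,-.064,.2],-1)
snap('wrist','wrist1')"
```

```text
t 1.65 tcp [ 0.5685 -0.0723  0.2003] yaw -0.77 F [-0.4 -0.7 -1. ] op 0.0857
shift mm [ 6.3 -8.4  0.2] turn [-0.    0.08  0.23]
```

View pics/wrist1.png

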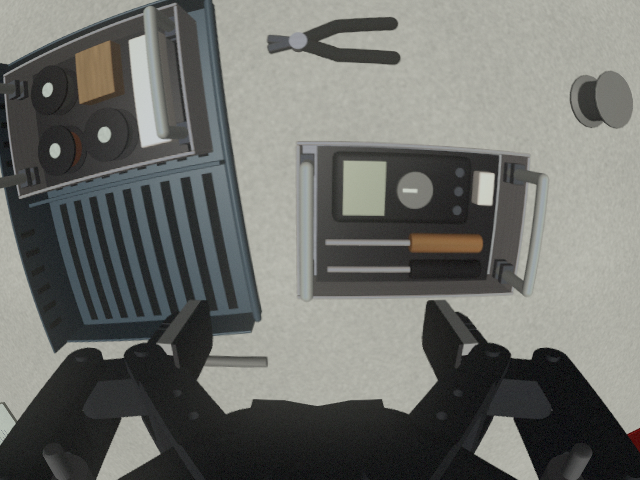

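```bash
cat >> h.py <<'E'
def wplane(d,u,v,z):
    R=np.array(d['R']);t=np.array(d['t']);c=-R.T@t
    x=np.array([u-d['cx'],v-d['cy']]);r=np.linalg.norm(x);th=r/d['fx']
    r=R.T@np.r_[x/r*np.sin(th),np.cos(th)]; return c+r*(z-c[2])/r[2]
E
python3 - <<'E'
from h import *
d=load('wrist1')
for p in [((306,163),(307,299)),((543,175),(528,294))]:
    A,B=[wplane(d,*q,.09)[:2] for q in p]; print(A.round(4),B.round(4),((A+B)/2).round(4),np.linalg.norm(A-B),np.degrees(np.arctan2(*(A-B)[::-1])))
O=np.load('shelf.npy')
pts=np.array([wplane(d,*q,.02)[:2] for q in [(216,25),(226,100),(237,180),(247,245),(258,312)]])
w=pts-O[:2];sx=O[2:];sy=np.array([-sx[1],sx[0]]);print(pts.round(4));print((w@sx).round(4),(w@sy).round(4))
w=wplane(d,258,331,.0)[:2]-O[:2];print('corner',w@sx,w@sy)
E
```

```text
[ 0.6226 -0.0656] [ 0.5232 -0.0641] [ 0.5729 -0.0648] 0.09936478315320049 -0.8425893931162446
[ 0.6184 -0.248 ] [ 0.5196 -0.2478] [ 0.569  -0.2479] 0.09883212915314668 -0.09796366293321716
[[ 0.7486  0.0145]
 [ 0.6773  0.0054]
 [ 0.6057 -0.0021]
 [ 0.5461 -0.0079]
 [ 0.4784 -0.0136]]
[ 0.2008  0.1289  0.0569 -0.003  -0.0709] [-0.0051 -0.0057 -0.0046 -0.0033 -0.0009]
corner -0.1023222599475096 0.0083904655469398
```

Call:
send_rows:
  targets:
    - [0,[0.0054,-0.0079,0.04],[0,0,0.2]]
    - [0,[0.0054,-0.0079,0.08],[0,0,0.2]]
    - [0,[0.0054,-0.0079,0.11],[0,0,0.2]]
    - [0,[0.0054,-0.0079,0.129],[0,0,0.2]]
    - [0,[0.0054,-0.0079,0.129],[0,0,0.2]]
    - [0,[0.0054,-0.0079,0.129],[0,0,0.2]]

```text
time_s: 2.2
tcp_pos: [0.5723, -0.0676, 0.0711]
orientation: [1.0, -0.011, -0.001, -0.0]
force: [-0.2, -0.6, 0.2]
opening: 0.0855
```

Call:
send_rows:
  targets:
    - [255,[0,0,0],[0,0,0]]
    - [255,[0,0,0],[0,0,0]]
    - [255,[0,0,0],[0,0,0]]
    - [255,[0,0,0],[0,0,0]]
    - [255,[0,0,0],[0,0,0]]
    - [255,[0,0,0],[0,0,0]]
    - [255,[0,0,0],[0,0,0]]
    - [255,[0,0,0],[0,0,0]]

```text
time_s: 2.87
tcp_pos: [0.5741, -0.066, 0.0728]
orientation: [1.0, -0.01, 0.0, -0.0]
force: [-1.5, 3.7, 4.8]
opening: 0.008
```

```bash
python3 -c "
from h import *
go([.574,-.0645,.071],-1)
snap('scene','scene1');snap('wrist','wrist2')"
```

```text
t 2.8667 tcp [ 0.5741 -0.066   0.0728] yaw -1.19 F [-1.5  3.7  4.8] op 0.008
shift mm [-0.1 -1.5  1.8] turn [-0.05 -0.05 -0.19]
```

View pics/scene1.png

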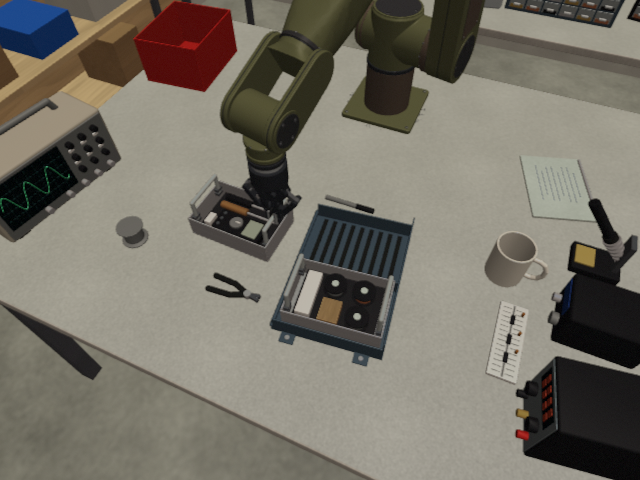

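View pics/wrist2.png

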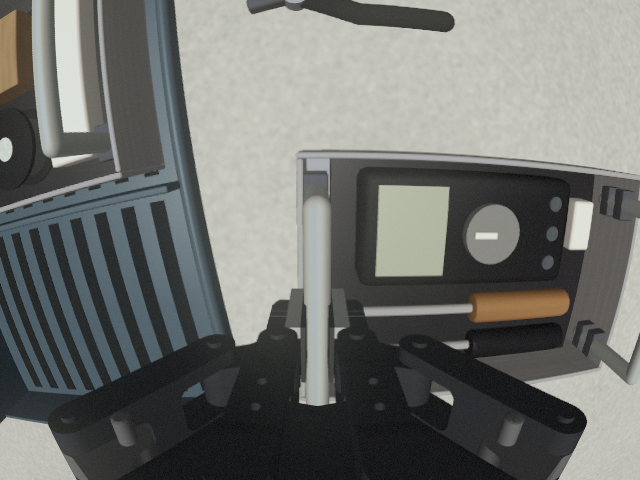

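Call:
send_rows:
  targets:
    - [255,[0,0.001,-0.004],[0,0,0]]
    - [255,[0,0.004,-0.009],[0,0,0]]
    - [255,[0,0.007,-0.014],[0,0,0]]
    - [255,[0,0.009,-0.019],[0,0,0]]
    - [255,[0,0.012,-0.024],[0,0,0]]
    - [255,[0,0.015,-0.029],[0,0,0]]
    - [255,[0,0.018,-0.035],[0,0,0]]
    - [255,[0,0.018,-0.035],[0,0,0]]

```text
time_s: 3.63
tcp_pos: [0.5738, -0.0854, 0.1084]
orientation: [1.0, -0.011, 0.001, 0.0]
force: [0.9, -0.5, -6.3]
opening: 0.0079
```

```bash
python3 -c "
from h import *
go([.574,-.0645,.071],-1)
snap('scene','scene2');snap('wrist','wrist3')"
python3 - <<'E'
import cv2
a=cv2.imread('pics/scene2.png'); cv2.imwrite('pics/s2z.png',cv2.resize(a[130:330,170:420],None,fx=3,fy=3,interpolation=cv2.INTER_CUBIC))
E
```

```text
t 3.6333 tcp [ 0.5738 -0.0854  0.1084] yaw -1.26 F [ 0.9 -0.5 -6.3] op 0.0079
shift mm [ -0.3 -20.9  37.3] turn [ 0.03 -0.09 -0.26]
```

View pics/s2z.png

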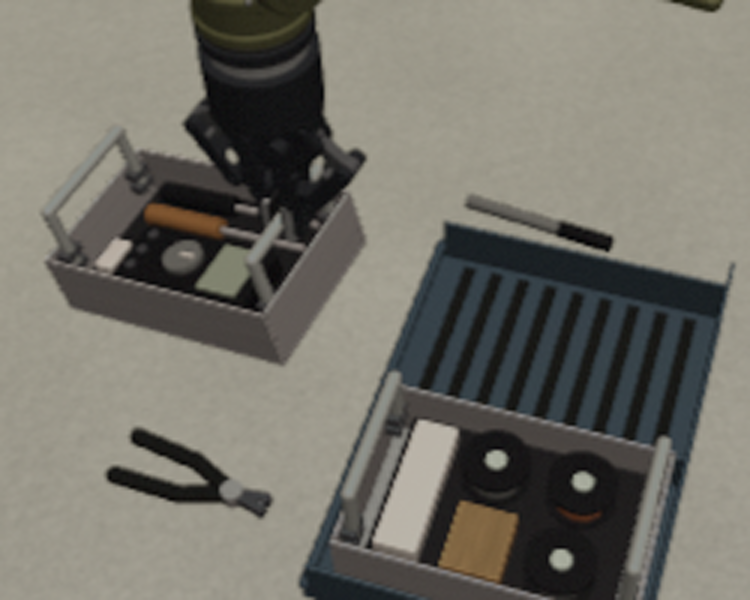

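View pics/wrist3.png

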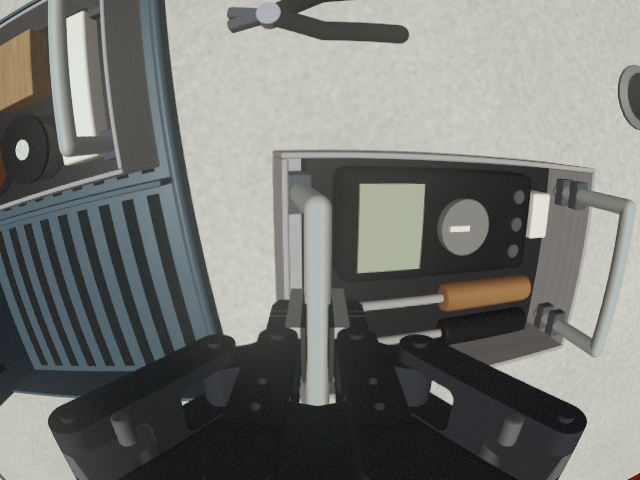

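```bash
python3 -c "
from h import *
go([.546,.0175,.1125],6.85)"
```

```text
t 3.7333 tcp [ 0.5734 -0.0847  0.1073] yaw -1.23 F [ 0.4  0.1 -5.5] op 0.0075
shift mm [ -29.5 -101.6   -5.2] turn [-0.01 -0.02 -8.08]
```

Call:
send_rows:
  targets:
    - [255,[-0.001,-0.004,-0.001],[0,0,-0.8]]
    - [255,[-0.003,-0.01,-0.002],[0,0,-1.8]]
    - [255,[-0.005,-0.017,-0.003],[0,0,-2.8]]
    - [255,[-0.007,-0.024,-0.004],[0,0,-4]]
    - [255,[-0.009,-0.031,-0.005],[0,0,-5.2]]
    - [255,[-0.011,-0.038,-0.005],[0,0,-6.2]]
    - [255,[-0.013,-0.045,-0.005],[0,0,-7.2]]
    - [255,[-0.015,-0.051,-0.005],[0,0,-8.1]]

```text
time_s: 4.4
tcp_pos: [0.5591, -0.0322, 0.112]
orientation: [0.998, 0.061, 0.0, -0.0]
force: [-0.1, -0.4, -6.9]
opening: 0.0078
```

```bash
python3 -c "
from h import *
snap('wrist','wrist4');snap('top','top4')
go([.546,.0175,.1125],6.85)"
python3 - <<'E'
import cv2
a=cv2.imread('pics/top4.png'); cv2.imwrite('pics/t4z.png',cv2.resize(a[150:330,220:470],None,fx=3.2,fy=3.2,interpolation=cv2.INTER_CUBIC))
E
```

```text
t 4.5 tcp [ 0.5591 -0.0319  0.112 ] yaw 7.01 F [ 0.   0.9 -6.2] op 0.0079
shift mm [ -7.  -50.6  -0.4] turn [-0.04  0.    0.16]
```

View pics/t4z.png

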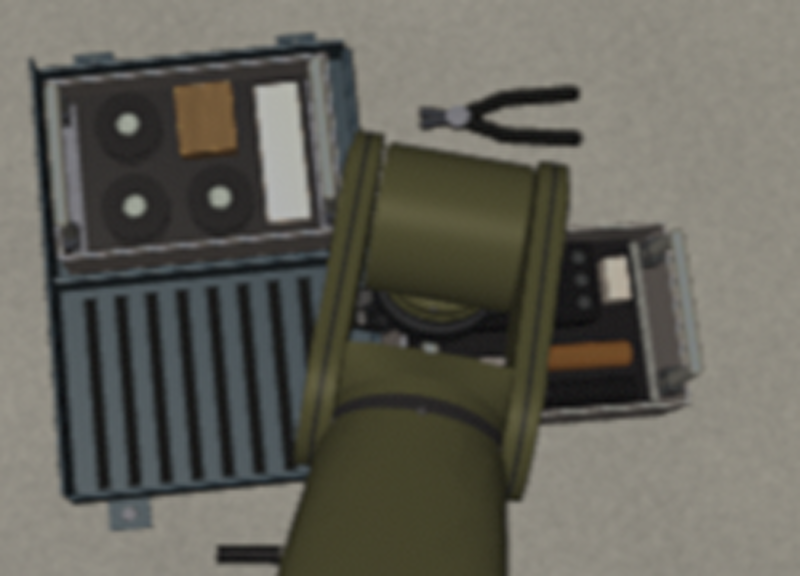

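View pics/wrist4.png

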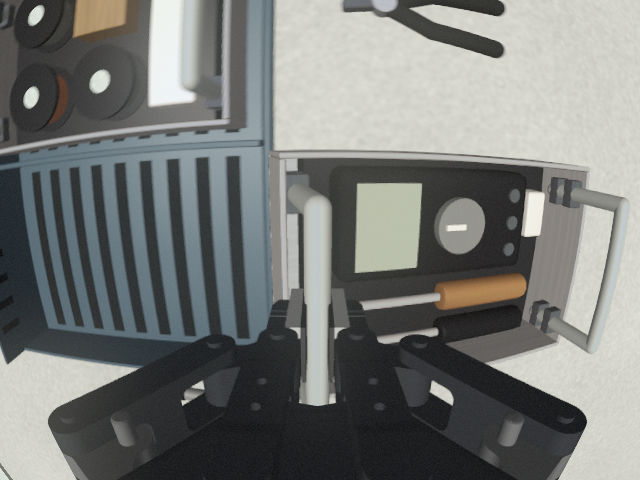

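Call:
send_rows:
  targets:
    - [255,[-0.001,-0.005,0],[0,0,0]]
    - [255,[-0.002,-0.012,0],[0,0,0]]
    - [255,[-0.003,-0.019,0],[0,0,0]]
    - [255,[-0.004,-0.026,0],[0,0,0]]
    - [255,[-0.005,-0.033,0],[0,0,0]]
    - [255,[-0.006,-0.04,0],[0,0,0]]
    - [255,[-0.007,-0.047,0],[0,0,0]]
    - [255,[-0.007,-0.051,0],[0,0,0]]

```text
time_s: 5.17
tcp_pos: [0.5459, 0.0175, 0.112]
orientation: [0.998, 0.061, -0.0, -0.0]
force: [0.3, -1.2, -5.7]
opening: 0.0078
```

```bash
python3 -c "
from h import *
snap('wrist','wrist5');snap('scene','scene5')
go([.546,.0175,.1125],6.85)"
python3 - <<'E'
import cv2
a=cv2.imread('pics/scene5.png'); cv2.imwrite('pics/s5z.png',cv2.resize(a[130:330,170:420],None,fx=3,fy=3,interpolation=cv2.INTER_CUBIC))
E
```

```text
t 5.2667 tcp [0.5461 0.0179 0.1122] yaw 6.94 F [-1.8  1.9 -2.5] op 0.0075
shift mm [-0.2  0.4 -0.3] turn [-0.09  0.    0.09]
```

View pics/s5z.png

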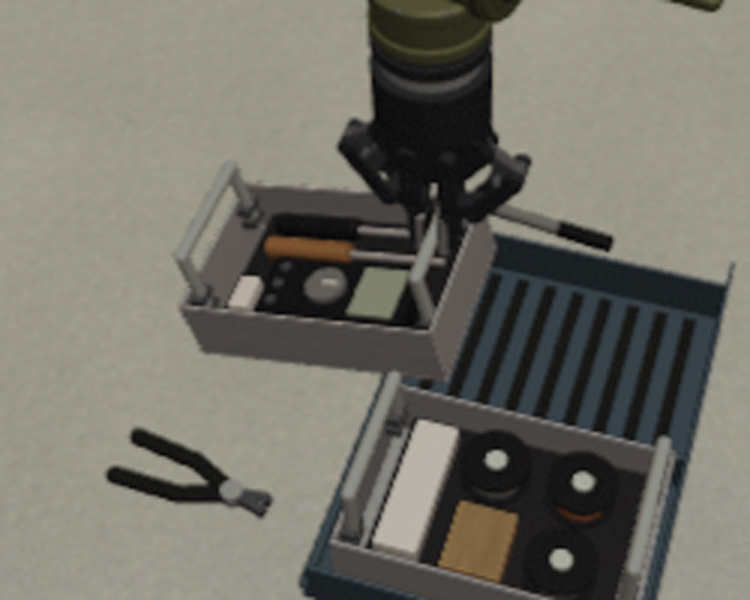

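View pics/wrist5.png

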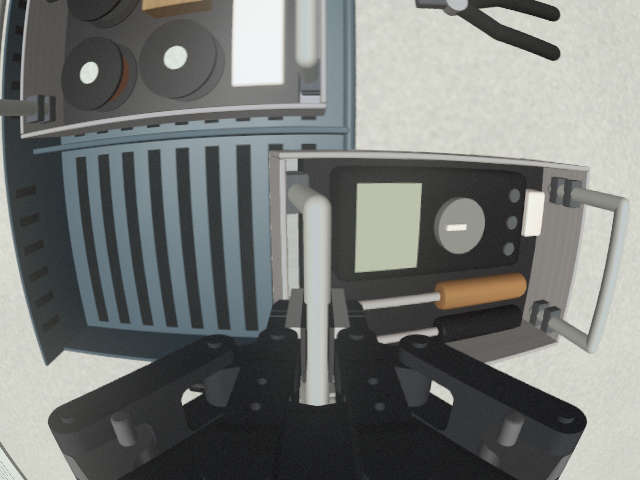

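Call:
send_rows:
  targets:
    - [255,[0,-0.002,0.003],[0,0,0]]
    - [255,[0,-0.004,0.006],[0,0,0]]
    - [255,[0,-0.006,0.009],[0,0,0]]
    - [255,[0,-0.008,0.011],[0,0,0]]
    - [255,[0,-0.0085,0.012],[0,0,0]]
    - [255,[0,-0.0085,0.012],[0,0,0]]

```text
time_s: 5.77
tcp_pos: [0.5458, 0.0247, 0.1009]
orientation: [0.998, 0.06, 0.0, 0.0]
force: [-2.0, 0.9, 3.9]
opening: 0.0075
```

Call:
send_rows:
  targets:
    - [0,[0,0,0],[0,0,0]]
    - [0,[0,0,0],[0,0,0]]
    - [0,[0,0,0],[0,0,0]]
    - [0,[0,0,0],[0,0,0]]
    - [0,[0,0,0],[0,0,0]]

```text
time_s: 6.18
tcp_pos: [0.5452, 0.0248, 0.0998]
orientation: [0.998, 0.06, -0.0, 0.0]
force: [-0.5, 0.5, -0.2]
opening: 0.0681
```

Call:
send_rows:
  targets:
    - [0,[0,0,-0.02],[0,0,0]]
    - [0,[0,0,-0.055],[0,0,0]]
    - [0,[0,0,-0.09],[0,0,0]]
    - [0,[0,0.04,-0.1],[0,0,0]]
    - [0,[0,0.08,-0.1],[0,0,0]]
    - [0,[0,0.12,-0.1],[0,0,0]]
    - [0,[0,0.16,-0.1],[0,0,0]]
    - [0,[0,0.17,-0.1],[0,0,0]]

```text
time_s: 6.85
tcp_pos: [0.5659, -0.1486, 0.2002]
orientation: [0.998, 0.058, 0.0, 0.001]
force: [-0.1, 0.4, 0.8]
opening: 0.0854
```

Call:
send_rows:
  targets:
    - [0,[0,0,0],[0,0,0]]
    - [0,[0,0,0],[0,0,0]]

```text
time_s: 7.02
tcp_pos: [0.5655, -0.1439, 0.1996]
orientation: [0.998, 0.06, -0.0, -0.0]
force: [-0.7, -0.2, 0.4]
opening: 0.0856
```

```bash
python3 -c "
from h import *
snap('wrist','wrist6');snap('scene','scene6');snap('top','top6')
go([.546,.0175,.1125],6.85)"
python3 - <<'E'
import cv2
a=cv2.imread('pics/scene6.png'); cv2.imwrite('pics/s6z.png',cv2.resize(a[130:330,170:420],None,fx=3,fy=3,interpolation=cv2.INTER_CUBIC))
E
```

```text
t 7.1667 tcp [ 0.5655 -0.1423  0.1998] yaw 6.99 F [-0.1 -0.5  0.1] op 0.0852
shift mm [ 1.00e-01 -1.61e+02  8.74e+01] turn [-0.03  0.02  0.14]
```

View pics/s6z.png

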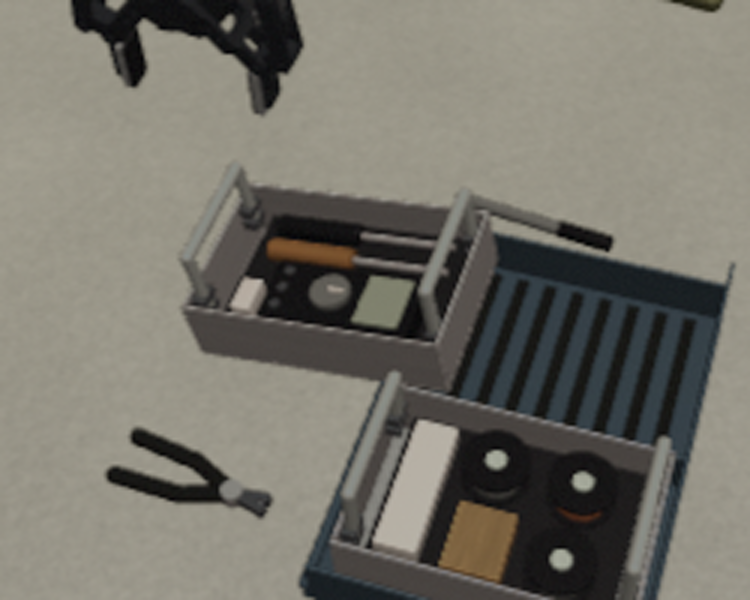

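View pics/wrist6.png

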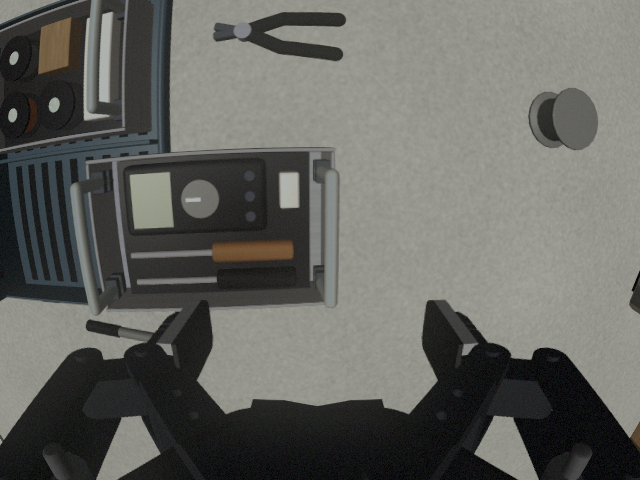

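```bash
python3 - <<'E'
from h import *
d=load('wrist6');O=np.load('shelf.npy');sx=O[2:];sy=np.array([-sx[1],sx[0]])
for n,p,z in [('b',((332,172),(330,304)),.0905),('f',((77,184),(97,312)),.118)]:
    A,B=[wplane(d,*q,z)[:2] for q in p]; m=(A+B)/2; w=m-O[:2]
    print(n,m.round(4),np.linalg.norm(A-B),'yaw',np.degrees(np.arctan2(*(A-B)[::-1])),'shelf',w@sx,w@sy)
    if n=='b': go([*m,.072],np.degrees(np.arctan2(*(A-B)[::-1])))
E
```

```text
b [ 0.5662 -0.1535] 0.09686828594062404 yaw 6.461973713479408 shelf -0.00035289104372429993 -0.150247008492749
t 7.1667 tcp [ 0.5655 -0.1423  0.1998] yaw 6.99 F [-0.1 -0.5  0.1] op 0.0852
shift mm [ -0.7  11.3 127.8] turn [-0.03  0.02  0.53]
f [0.5455 0.0239] 0.09792285940662107 yaw 6.687691147173161 shelf 0.00021801003110276357 0.028387720227595697
```

Call:
send_rows:
  targets:
    - [0,[-0.0007,0.011,0.03],[0,0,0.3]]
    - [0,[-0.0007,0.011,0.065],[0,0,0.3]]
    - [0,[-0.0007,0.011,0.1],[0,0,0.3]]
    - [0,[-0.0007,0.011,0.128],[0,0,0.3]]
    - [0,[-0.0007,0.011,0.128],[0,0,0.3]]
    - [0,[-0.0007,0.011,0.128],[0,0,0.3]]
    - [0,[-0.0007,0.011,0.128],[0,0,0.3]]

```text
time_s: 7.75
tcp_pos: [0.5676, -0.1543, 0.074]
orientation: [0.998, 0.058, 0.001, 0.001]
force: [0.5, -0.3, 0.3]
opening: 0.0854
```

Call:
send_rows:
  targets:
    - [255,[0,0,0],[0,0,0]]
    - [255,[0,0,0],[0,0,0]]
    - [255,[0,0,0],[0,0,0]]
    - [255,[0,0,0],[0,0,0]]
    - [255,[0,0,0],[0,0,0]]
    - [255,[0,0,0],[0,0,0]]
    - [255,[0,0,0],[0,0,0]]
    - [255,[0,0,0],[0,0,0]]

```text
time_s: 8.42
tcp_pos: [0.5664, -0.1547, 0.0724]
orientation: [0.998, 0.058, 0.0, -0.0]
force: [-2.1, 1.4, 3.0]
opening: 0.0079
```

```bash
python3 - <<'E'
from h import *
d=snap('wrist','wrist7')
go([.5662,-.1535,.072],6.8)
O=np.load('shelf.npy');sx=O[2:];sy=np.array([-sx[1],sx[0]]);w=env.get_state()['tcp_pos'][:2]-O[:2];print(w@sx,w@sy)
E
```

```text
t 8.4667 tcp [ 0.5665 -0.1547  0.0724] yaw 6.6 F [-1.8  1.1  3.2] op 0.0078
shift mm [-0.1 -1.2  0.4] turn [-0.01 -0.01 -0.2 ]
-0.00019871234131861687 -0.15145534850898645
```

View pics/wrist7.png

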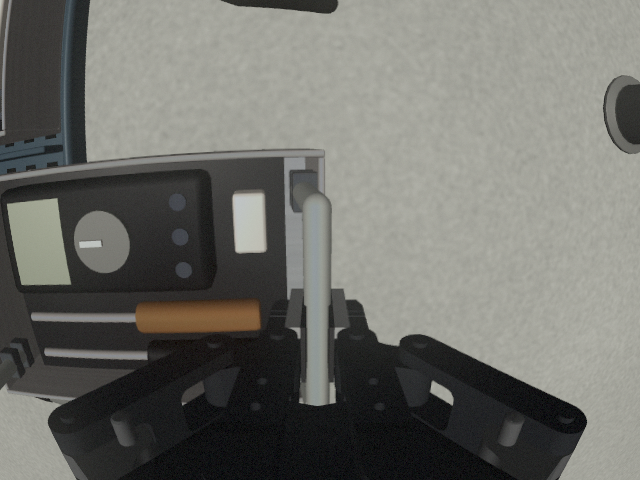

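Call:
send_rows:
  targets:
    - [255,[0,-0.004,0],[0,0,0]]
    - [255,[0,-0.009,0],[0,0,0]]
    - [255,[0,-0.014,0],[0,0,0]]
    - [255,[0,-0.019,0],[0,0,0]]
    - [255,[0,-0.024,0],[0,0,0]]
    - [255,[0,-0.029,0],[0,0,0]]
    - [255,[0,-0.033,0],[0,0,0]]
    - [255,[0,-0.033,0],[0,0,0]]

```text
time_s: 9.13
tcp_pos: [0.5649, -0.1249, 0.0746]
orientation: [0.998, 0.058, 0.003, 0.004]
force: [0.7, -8.9, 4.5]
opening: 0.008
```

```bash
cat >> h.py <<'E'
def sh():
    O=np.load('shelf.npy');sx=O[2:];sy=np.array([-sx[1],sx[0]]);s=env.get_state();w=s['tcp_pos'][:2]-O[:2]
    R=Ro.from_quat(s['orientation']).as_matrix()
    print('t',round(s['time_s'],2),'shelf x,y mm',(w@sx*1e3).round(1),(w@sy*1e3).round(1),'barz',round(s['tcp_pos'][2]*1e3+17.8,1),'yaw',np.degrees(np.arctan2(R[1,0],R[0,0])).round(2),'F',s['force'].round(1),s['opening'].round(4))
E
python3 - <<'E'
from h import *
snap('scene','scene8');sh()
import cv2
a=cv2.imread('pics/scene8.png'); cv2.imwrite('pics/s8z.png',cv2.resize(a[130:330,170:420],None,fx=3,fy=3,interpolation=cv2.INTER_CUBIC))
E
```

```text
Traceback (most recent call last):
  File "h.py", line 26, in sh
    print('t',round(s['time_s'],2),'shelf x,y mm',(w@sx*1e3).round(1),(w@sy*1e3).round(1),'barz',round(s['tcp_pos'][2]*1e3+17.8,1),'yaw',np.degrees(np.arctan2(R[1,0],R[0,0])).round(2),'F',s['force'].round(1),s['opening'].round(4))
                                                                                                                                                                                                                ^^^^^^^^^^^^^^^^^^
AttributeError: 'float' object has no attribute 'round'
```

```bash
sed -i "s/,s\['opening'\].round(4))/,round(s['opening'],4))/" h.py
python3 - <<'E'
from h import *
sh()
import cv2
a=cv2.imread('pics/scene8.png'); cv2.imwrite('pics/s8z.png',cv2.resize(a[130:330,170:420],None,fx=3,fy=3,interpolation=cv2.INTER_CUBIC))
E
```

```text
t 9.18 shelf x,y mm 1.8 -121.8 barz 92.4 yaw 6.65 F [ 1.9 -8.6  5.9] 0.0076
```

View pics/s8z.png

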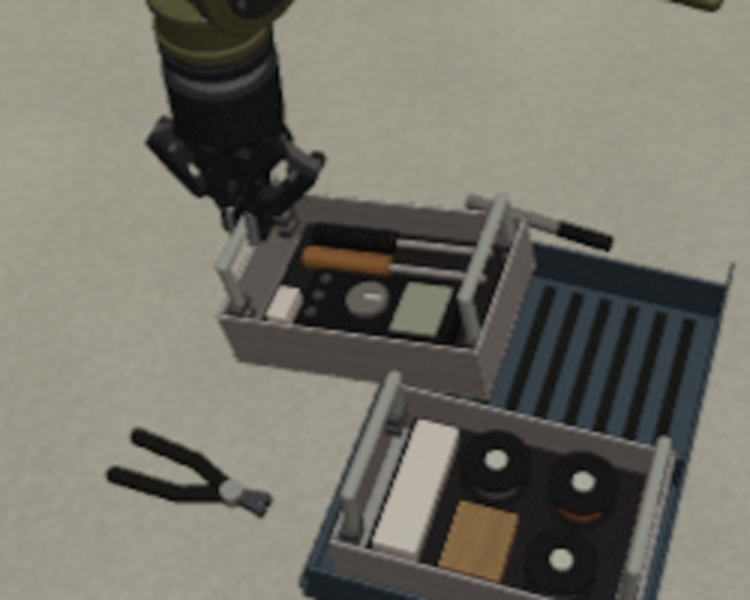

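Call:
send_rows:
  targets:
    - [255,[0,-0.003,-0.004],[0,0,0]]
    - [255,[-0.001,-0.006,-0.007],[0,0,0]]
    - [255,[-0.001,-0.009,-0.01],[0,0,-0.1]]
    - [255,[-0.001,-0.012,-0.013],[0,0,-0.2]]
    - [255,[-0.001,-0.016,-0.016],[0,0,-0.2]]
    - [255,[-0.0015,-0.02,-0.019],[0,0,-0.2]]
    - [255,[-0.0015,-0.023,-0.022],[0,0,-0.2]]
    - [255,[-0.0015,-0.023,-0.022],[0,0,-0.2]]

```text
time_s: 9.85
tcp_pos: [0.5588, -0.0996, 0.095]
orientation: [0.998, 0.06, 0.001, 0.001]
force: [0.6, -4.5, 2.7]
opening: 0.0078
```

```bash
python3 - <<'E'
from h import *
snap('scene','scene9');sh()
import cv2
a=cv2.imread('pics/scene9.png'); cv2.imwrite('pics/s9z.png',cv2.resize(a[130:330,170:420],None,fx=3,fy=3,interpolation=cv2.INTER_CUBIC))
E
```

```text
t 9.9 shelf x,y mm -1.3 -96.0 barz 112.6 yaw 6.84 F [ 0.6 -6.6  2.2] 0.0078
```

View pics/s9z.png

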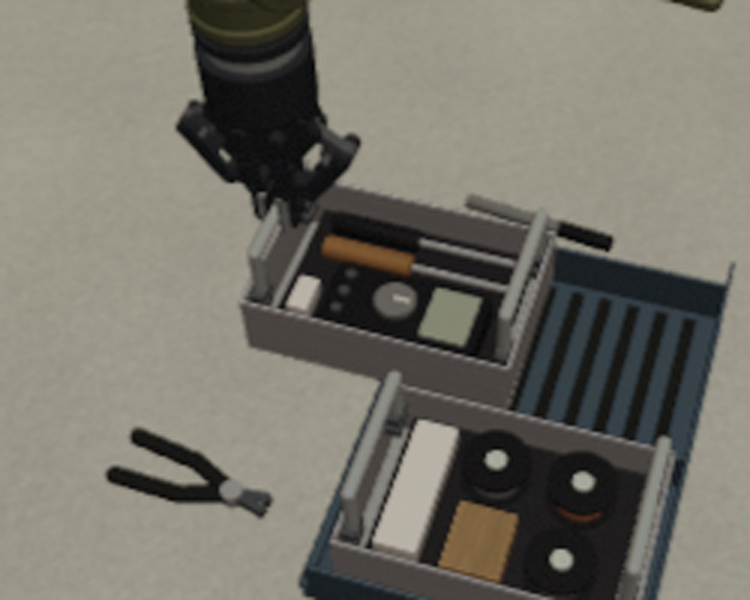

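Call:
send_rows:
  targets:
    - [255,[0.0003,-0.003,-0.002],[0,0,0]]
    - [255,[0.0006,-0.006,-0.004],[0,0,0]]
    - [255,[0.001,-0.009,-0.006],[0,0,0]]
    - [255,[0.001,-0.012,-0.008],[0,0,0]]
    - [255,[0.001,-0.016,-0.01],[0,0,0]]
    - [255,[0.001,-0.02,-0.013],[0,0,0]]
    - [255,[0.001,-0.024,-0.016],[0,0,0]]
    - [255,[0.001,-0.024,-0.016],[0,0,0]]

```text
time_s: 10.57
tcp_pos: [0.5561, -0.074, 0.1098]
orientation: [0.998, 0.06, -0.0, -0.001]
force: [0.7, -1.6, -2.6]
opening: 0.008
```

```bash
python3 - <<'E'
from h import *
snap('scene','scene10');snap('wrist','wrist10');sh()
import cv2
a=cv2.imread('pics/scene10.png'); cv2.imwrite('pics/s10z.png',cv2.resize(a[130:330,170:420],None,fx=3,fy=3,interpolation=cv2.INTER_CUBIC))
E
```

```text
t 10.67 shelf x,y mm -1.1 -70.5 barz 127.1 yaw 6.82 F [-0.  -1.8 -3.1] 0.0078
```

View pics/s10z.png

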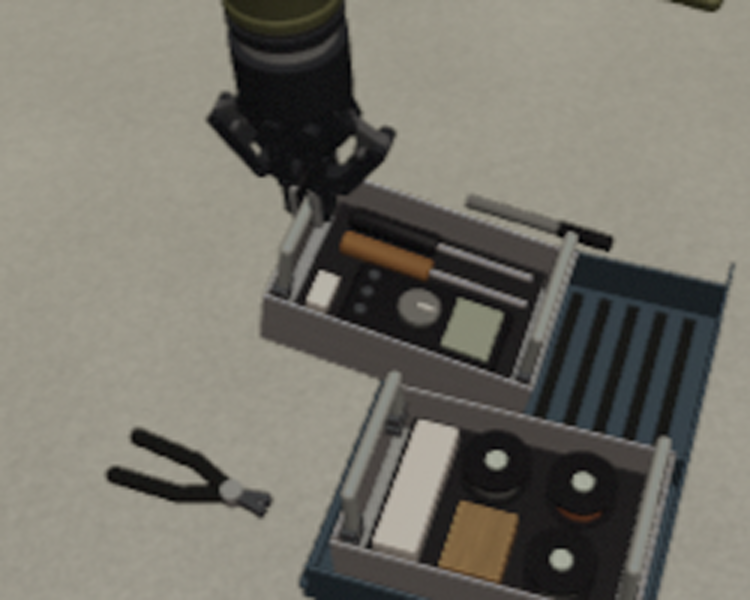

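View pics/wrist10.png

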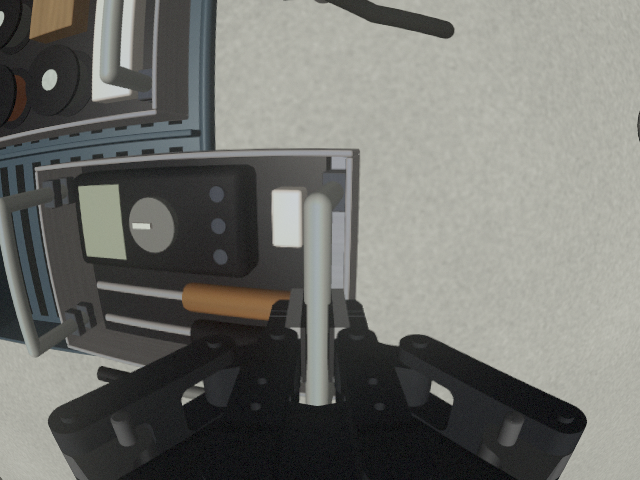

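Call:
send_rows:
  targets:
    - [255,[0.0005,-0.005,0],[0,0,0]]
    - [255,[0.001,-0.011,0.001],[0,0,0]]
    - [255,[0.001,-0.017,0.002],[0,0,0]]
    - [255,[0.001,-0.023,0.003],[0,0,0]]
    - [255,[0.001,-0.029,0.004],[0,0,0]]
    - [255,[0.001,-0.035,0.005],[0,0,0]]
    - [255,[0.001,-0.041,0.006],[0,0,0]]
    - [255,[0.001,-0.0435,0.007],[0,0,0]]

```text
time_s: 11.33
tcp_pos: [0.5522, -0.031, 0.1029]
orientation: [0.998, 0.06, -0.0, -0.0]
force: [1.2, -4.7, -0.9]
opening: 0.0077
```

```bash
python3 - <<'E'
from h import *
snap('scene','scene11');snap('wrist','wrist11');sh()
import cv2
a=cv2.imread('pics/scene11.png'); cv2.imwrite('pics/s11z.png',cv2.resize(a[130:330,170:420],None,fx=3,fy=3,interpolation=cv2.INTER_CUBIC))
E
```

```text
t 11.43 shelf x,y mm 0.2 -26.8 barz 120.3 yaw 6.83 F [ 0.5  0.  -3. ] 0.008
```

View pics/s11z.png

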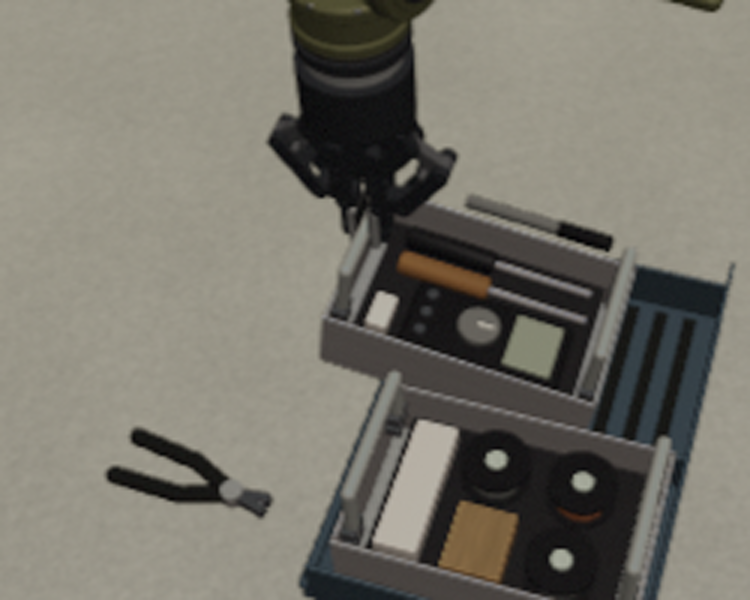

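View pics/wrist11.png

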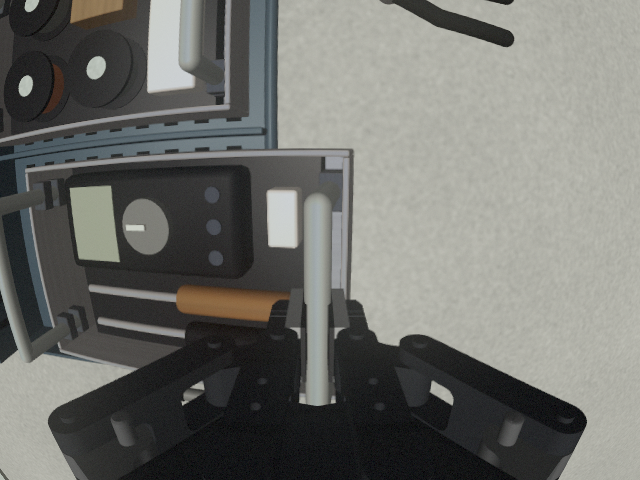

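Call:
send_rows:
  targets:
    - [255,[0,-0.005,0],[0,0,0]]
    - [255,[0,-0.01,0.001],[0,0,0]]
    - [255,[0,-0.015,0.002],[0,0,0]]
    - [255,[0,-0.02,0.003],[0,0,0]]
    - [255,[0,-0.025,0.004],[0,0,0]]
    - [255,[0,-0.03,0.004],[0,0,0]]
    - [255,[0,-0.0365,0.005],[0,0,0]]
    - [255,[0,-0.0365,0.005],[0,0,0]]

```text
time_s: 12.1
tcp_pos: [0.5476, 0.0058, 0.0976]
orientation: [0.998, 0.06, -0.0, -0.001]
force: [1.5, -0.8, -2.2]
opening: 0.0078
```

Call:
send_rows:
  targets:
    - [255,[0,-0.004,0],[0,0,0]]
    - [255,[0,-0.008,0],[0,0,0]]
    - [255,[0,-0.012,0.001],[0,0,0]]
    - [255,[0,-0.016,0.001],[0,0,0]]
    - [255,[0,-0.02,0.002],[0,0,0]]
    - [255,[0,-0.023,0.002],[0,0,0]]
    - [255,[0,-0.023,0.002],[0,0,0]]

```text
time_s: 12.68
tcp_pos: [0.5451, 0.0279, 0.0958]
orientation: [0.998, 0.059, -0.0, -0.0]
force: [-0.2, -1.9, -0.5]
opening: 0.0079
```

```bash
python3 - <<'E'
from h import *
snap('scene','scene12');snap('wrist','wrist12');sh()
import cv2
a=cv2.imread('pics/scene12.png'); cv2.imwrite('pics/s12z.png',cv2.resize(a[130:330,200:450],None,fx=3,fy=3,interpolation=cv2.INTER_CUBIC))
E
```

```text
t 12.78 shelf x,y mm 0.2 32.3 barz 113.4 yaw 6.8 F [ 1.7 -0.2 -2.4] 0.0078
```

View pics/s12z.png

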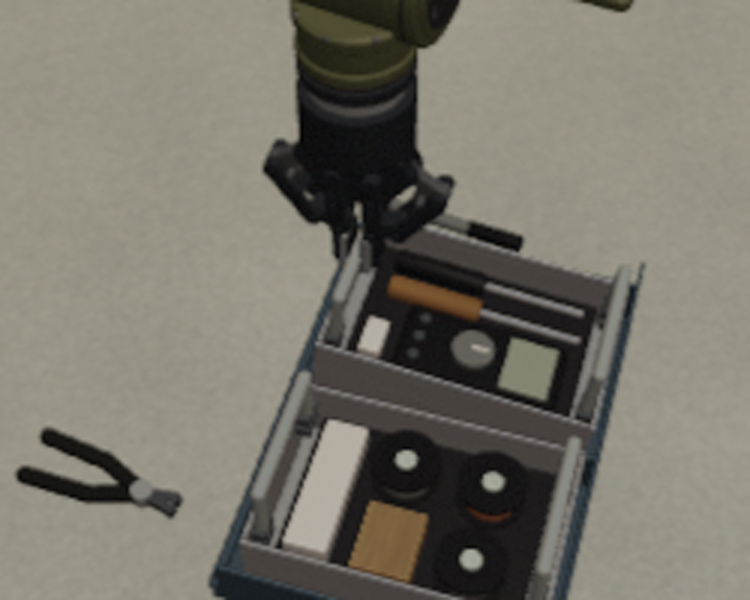

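View pics/wrist12.png

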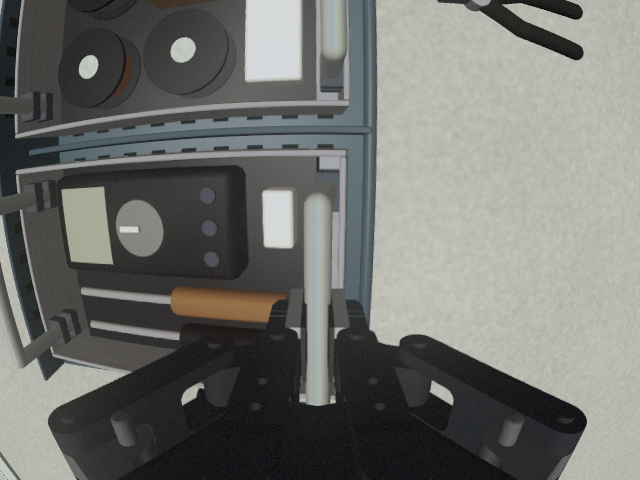

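Call:
send_rows:
  targets:
    - [255,[0,0.001,0.003],[0,0,0]]
    - [255,[0,0.0025,0.006],[0,0,0]]
    - [255,[0,0.004,0.009],[0,0,0]]
    - [255,[0,0.0055,0.012],[0,0,0]]
    - [255,[0,0.007,0.015],[0,0,0]]
    - [255,[0,0.008,0.018],[0,0,0]]
    - [255,[0,0.008,0.018],[0,0,0]]

```text
time_s: 13.37
tcp_pos: [0.5463, 0.0191, 0.0791]
orientation: [0.998, 0.059, -0.001, -0.0]
force: [-4.0, -1.3, 7.2]
opening: 0.0082
```

```bash
python3 - <<'E'
from h import *
snap('wrist','wrist13');sh()
E
```

```text
t 13.42 shelf x,y mm 0.4 23.5 barz 96.9 yaw 6.79 F [-4.9 -2.7  7.3] 0.0078
```

View pics/wrist13.png

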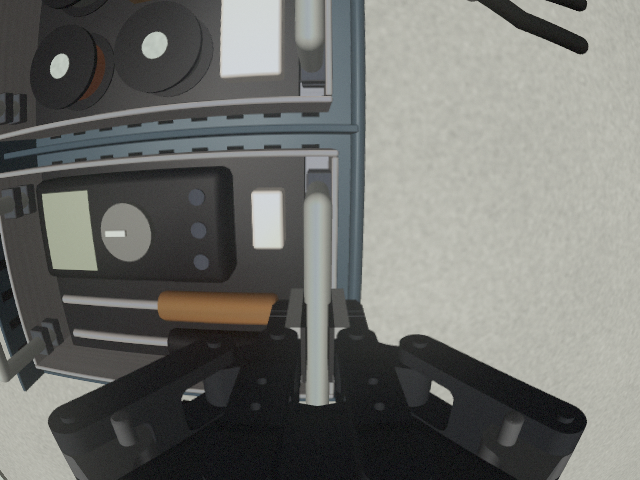

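Call:
send_rows:
  targets:
    - [0,[0,0,-0.001],[0,0,0]]
    - [0,[0,0,-0.001],[0,0,0]]
    - [0,[0,0,-0.001],[0,0,0]]
    - [0,[0,0,-0.001],[0,0,0]]
    - [0,[0,0,-0.001],[0,0,0]]
    - [0,[0,0,-0.001],[0,0,0]]

```text
time_s: 13.92
tcp_pos: [0.5462, 0.0192, 0.0788]
orientation: [0.998, 0.059, -0.0, -0.0]
force: [0.1, 0.0, 0.1]
opening: 0.0794
```

Call:
send_rows:
  targets:
    - [0,[0,0,-0.02],[0,0,0]]
    - [0,[0,0,-0.055],[0,0,0]]
    - [0,[0,0,-0.09],[0,0,0]]
    - [0,[-0.02,0.03,-0.11],[0,0,0]]
    - [0,[-0.03,0.07,-0.12],[0,0,0]]
    - [0,[-0.03,0.1,-0.12],[0,0,0]]
    - [0,[-0.03,0.1,-0.12],[0,0,0]]

```text
time_s: 14.5
tcp_pos: [0.5291, -0.088, 0.2009]
orientation: [0.998, 0.057, 0.002, 0.002]
force: [-0.2, 0.7, 0.6]
opening: 0.085
```

```bash
python3 - <<'E'
from h import *
snap('wrist','wrist14');snap('scene','scene14');sh()
a=cv2.imread('pics/scene14.png'); cv2.imwrite('pics/s14z.png',cv2.resize(a[170:370,200:450],None,fx=3,fy=3,interpolation=cv2.INTER_CUBIC))
E
```

```text
t 14.6 shelf x,y mm -29.8 -77.3 barz 216.9 yaw 6.67 F [-1.   0.4 -0.6] 0.0853
```

View pics/s14z.png

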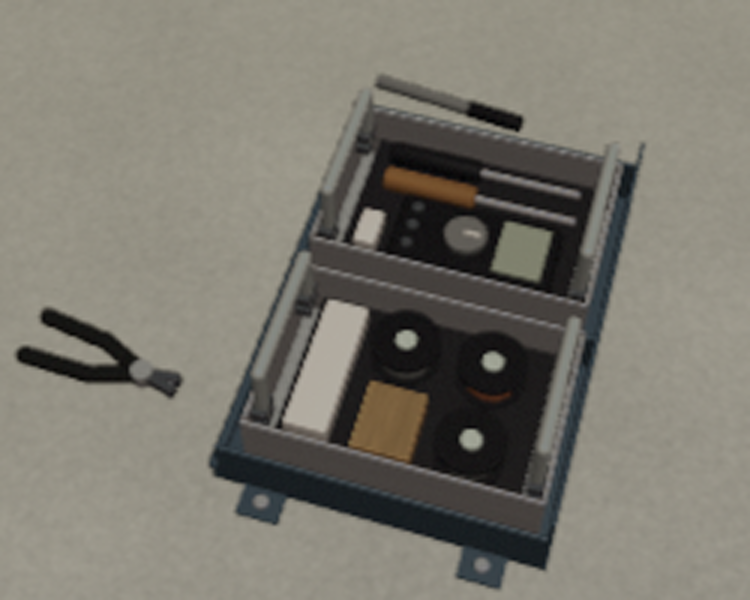

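View pics/wrist14.png

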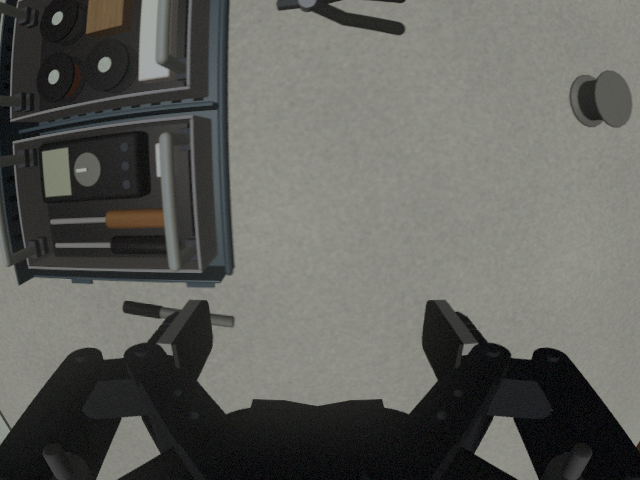

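Call:
send_rows:
  targets:
    - [0,[-0.02,0.04,0],[0,0,0]]
    - [0,[-0.04,0.08,0],[0,0,0]]
    - [0,[-0.06,0.12,0],[0,0,0]]
    - [0,[-0.08,0.16,0],[0,0,0]]
    - [0,[-0.1,0.2,0],[0,0,0]]
    - [0,[-0.1,0.2,0],[0,0,0]]
    - [0,[-0.1,0.2,0],[0,0,0]]
    - [0,[-0.1,0.2,0],[0,0,0]]

```text
time_s: 15.27
tcp_pos: [0.4527, -0.2936, 0.1983]
orientation: [0.998, 0.059, -0.0, -0.001]
force: [0.5, -0.1, -0.8]
opening: 0.0854
```

```bash
python3 - <<'E'
from h import *
snap('top','top15');snap('scene','scene15');sh()
a=cv2.imread('pics/top15.png'); cv2.imwrite('pics/t15z.png',cv2.resize(a[150:330,220:420],None,fx=3.2,fy=3.2,interpolation=cv2.INTER_CUBIC))
d=load('top15');O=np.load('shelf.npy')
o=np.r_[O[:2],0];sx=np.r_[O[2:],0];sy=np.array([-sx[1],sx[0],0])
for n,y in(('back bar',26),('front bar',208)):
    for x in(-46,46):
        p=o+sx*x/1e3+sy*y/1e3;p[2]=.095;print(n,x,((np.array(proj(d,p))-[220,150])*3.2).round(0))
e=cv2.absdiff(cv2.imread('pics/top0.png'),a).max(2)>25
print('changed outside', [ (n,int(e[v0:v1,u0:u1].sum())) for n,(u0,u1,v0,v1) in dict(cutters=(348,405,172,198),reel=(482,520,180,218),marker=(285,348,317,330),bread=(120,155,190,270),mug=(105,165,275,320),parked=(228,332,160,232)).items()])
E
```

```text
t 15.37 shelf x,y mm -129.0 -274.9 barz 216.3 yaw 6.9 F [-0.4 -0.3  0. ] 0.0857
back bar -46 [351. 415.]
back bar 46 [337. 280.]
front bar -46 [ 77. 442.]
front bar 46 [ 67. 306.]
changed outside [('cutters', 0), ('reel', 0), ('marker', 0), ('bread', 0), ('mug', 0), ('parked', 15)]
```

View pics/t15z.png

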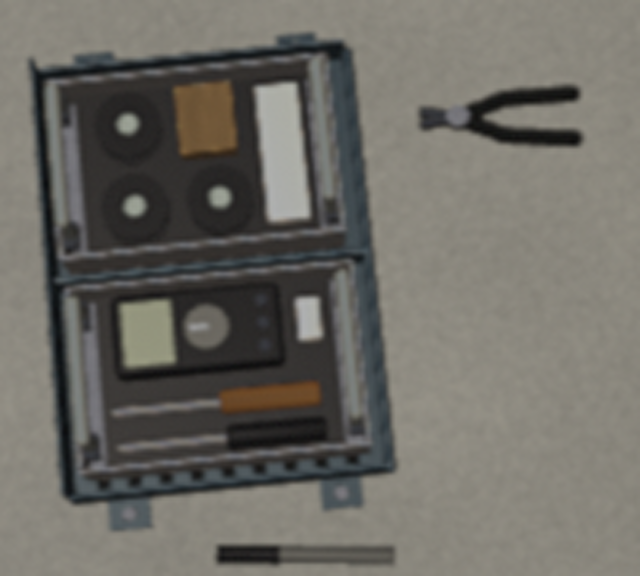

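```bash
python3 - <<'E'
from h import *
d=load('scene15');t=load('top15')
# triangulate bar ends from top15 zoom and scene14 zoom picks
def tri(pt,ps):
    A=[]
    for c,(u,v) in((t,pt),(d,ps)):
        P=np.c_[np.array(c['R']),np.array(c['t'])];K=np.array([[c['fx'],0,c['cx']],[0,c['fy'],c['cy']],[0,0,1]]);A.append((K@P,np.array([u,v],float)))
    X=cv2.triangulatePoints(A[0][0],A[1][0],A[0][1].reshape(2,1),A[1][1].reshape(2,1)).ravel();return X[:3]/X[3]
T=lambda x,y:(220+x/3.2,150+y/3.2)
S=lambda x,y:(200+x/3,170+y/3)
for n,a,b in[('ours back far',(341,271),(329,190)),('ours back near',(355,415),(366,96)),('ours front far',(70,293),(590,270)),('ours front near',(80,433),(612,150)),
 ('parked back far',(316,60),(260,372)),('parked back near',(328,198),(306,262)),('parked front far',(52,85),(545,455)),('parked front near',(64,220),(573,325))]: print(n,(tri(T(*a),S(*b))*1e3).round(0))
E
```

```text
ours back far [596.  26.  99.]
ours back near [500.  14.  91.]
ours front far [580. 209.  87.]
ours front near [484. 195.  98.]
parked back far [743.  46.  99.]
parked back near [649.  35.  88.]
parked front far [724. 227.  95.]
parked front near [629. 214.  94.]
```

```bash
python3 -c "
from h import *
print(env.sign_off())"
```

```text
the job is handed in; nothing more can be done
None
```

The loaded tray is parked in the empty bay beside the other one, released, and the job is handed in at about 15.4 s of the 51 s allowed.

**How it went:** I gripped the front handle and raised the front about 11–12°, with the back end on the bench. I turned the tray about 8° to square it with the shelf, set the front over the lip and let go. Then I gripped the back handle and pushed the tray in, lifting its back as the middle crossed the lip. By the handle positions, tilt stayed near 11–12° at most either way. I lowered the back inside the lip, opened the gripper and backed the arm off about 30 cm.

**Last checks:**
- **Flat:** Triangulating the handle bars gave mean heights of about 95 mm at the back and 92.5 mm at the front. The parked tray read about 94 mm at both ends, and 95 mm means lying on the bay floor. My hand-picked points scatter by about 6 mm per bar end.
- **Inside the lip:** The tray's back edge sits about 16 mm inside the lip's outer face (the lip is 8 mm thick), and its centre line is within about 1 mm of the bay's.
- **Bystanders:** No pixels changed around the cutters, reel, marker, breadboard or mug. The parked tray's image patch changed by 15 pixels, which I did not look into further; its picture looks the same as before.
- **Forces:** The highest wrist force I read was about 11 N.

**What disagreed:** The scene camera differed from the top camera by about 2 pixels, the same way for the tray and the shelf. The wrist camera put the lip 3–5 mm nearer the robot than the top view did. I allowed for both in the clearances.

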